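# Feed a wax slab along the slicing board's fence with a push stick

### The arm

A 7-joint arm with a two-finger parallel gripper is mounted at the origin on the work surface. World frame = base frame: x ahead of the robot, y to its left, z up, the work surface at z = 0. Lengths are in m, angles in rad, forces in N, time in s.
With the tool pointing down it reaches from about 0.4 to 0.85 m from the base axis. Payload 4.5 kg.
Tool frame: the origin (TCP) lies midway between the tips of the shut fingers; the grasp point (between the pads) lies 19 mm behind it; z points along the fingers, y is the line along which they close (so a half turn about z gives the same grasp; the last joint's range is limited). The gripper opens to 88 mm and grips with 3 to 60 N. Pads are 18 mm wide; open, the fingers measure 123 mm over their backs; the gripper's body (75 mm by 187 mm) begins 45 mm behind the grasp point.
Start: joints at [-1.245, 0.689, -0.195, 1.565, 0.157, 0.902, -0.215], TCP at [0.18, 0.599, 0.239] pointing down, gripper open.
Joint ranges: [-3.01, 3.01], [-0.46, 2.08], [-1.47, 1.51], [0.13, 2.56], [-1, 4.14], [0.04, 2.09], [-2.66, 2.66]. Speed limits (rad/s): [2.57, 2.57, 3.14, 3.14, 3.14, 3.14, 3.14].

### API

Orientations are given as a unit quaternion [x, y, z, w].
In Python, from plant import r gives the robot as it stands.
- The arm moves only by the tool carry_out, never from a script. Its argument "plan" is a list of rows, each an object with "rot": the turn, a rotation vector about the tool's x, y, z in rad, a list of three; "xyz": the shift along the tool's x, y, z in m, a list of three; "grip": the closure in counts, from 0 (fully open) to 255 (shut). In form: [{"rot": [wx, wy, wz], "xyz": [dx, dy, dz], "grip": grip}, ...]. A call has 1 to 8 rows; each row is the pose to reach, as a shift and turn from the pose commanded when the call began, along the tool's axes at that moment; what a row does not reach only later rows make up. A row lasts 1/12 s, in which the tool goes at most 41.7 mm and 7.16 degrees, less where a joint would pass 70% of its speed; a pose out of reach is approached as far as the arm can. A call with a gripper value outside its range is refused whole. The fingers move at their own pace and stop on an object; "squeeze" is the grip in N (left out, the last holds). Time passes only in rows, so rows that repeat a pose let the fingers close. It gives the time, the measured TCP pose, the force, the opening and the grip force at its end, in the units of the state.
- r.get_state(): the state, without advancing time (a new reading comes with each control period).
- r.snapshot(name): name is "side" or "top" or "wrist"; returns the picture (480x640x3 uint8, red, green, blue); there is no depth.
- r.camera_params(name): a dict with "fx", "fy", "cx", "cy" (pixels), "distortion" ([k1, k2, p1, p2, k3] as OpenCV has them; the pictures are not rectified), "position" and "attitude" of the camera in the world; the wrist camera has in their place "hand_eye" (4x4, takes a point from camera to tool coordinates, whose origin is the TCP and whose axes are the flange's). Camera axes: x right, y down, z forward; pixel columns grow to the right and rows downward; lengths in m; the calibration is good to about 2 mm. A picture is of the moment at which its call begins: read the wrist's pose just before it. camera_params takes no time and is no camera call.
- r.finish_job(): hands the job in; it is judged then, once.
The state is a dict: "clock": time; "q": joint angles; "qd": joint speeds; "joint_torque": joint torques, N m; "tool_pos": TCP position; "eef_rot": TCP orientation; "contact_force": force on the tool from outside, world axes, zero at the start; "moment": the same for the moment, N m; "opening": opening from 0.0 (shut) to 1.0 (fully open); "finger_force": force on a finger pad.
Only numpy, scipy, OpenCV 4.12 (cv2) and the standard library are available. Lean on these libraries where they do the work, as an engineer would, in place of code of your own. Each camera call takes 0.05 s, during which the arm holds its last target. There are 200 camera calls.

### The job

Take the wooden push stick from its tray and, touching the soft wax slab with nothing but the stick, first press the slab flush against the fence of the slicing board before its front end crosses the black line, then feed it along, keeping it pressed lightly but firmly against the fence all the way, until it is fully home against the end stop. Be gentle (the wax bruises at about 12 N), never lift or tip the slab, leave the jar candles alone, and lay the push stick back flat in its tray.

Things in the scene. Friction and masses are not known exactly. Their poses are not given: they have to be found in the camera images.
- board: slicing board of pale wood, fixed, 12 mm thick (top at z = 12 mm of its frame). Origin on the underside, right below the fence's inner face. +y is the feed direction, +x points from the work to the fence: the fence's inner face is the plane x = 0. The top runs from x = -130 to +35 mm and y = -205 to +165 mm
- fence: the fence, a fixed wooden rail on the board, 18 mm thick, 25 mm tall, from y = -197.5 to +157.5 mm; its frame is the board's frame raised by 12 mm, inner face at x = 0
- stop: the end stop, a fixed wooden bar across the feed path, 75 x 16 mm and 25 mm tall, origin on the board's top at the fence face; its face towards the slab is the plane y = 0 of its own frame, that is y = 140 mm on the board
- black_line (a point): a thin black line drawn across the board at y = 30 mm in the board's frame
- slab: slab of cream wax, 60 mm wide (x), 120 mm long (y), 45 mm tall, about 0.3 kg, slides on the board; origin at the centre of its underside. It starts behind the black line, 8 to 25 mm clear of the fence and askew. Its +x side goes to the fence, its +y end to the stop. The shoe's notch hooks its rear corner away from the fence: back part behind the slab, lip along its -x side
- slab_front (a point): middle height of the slab's edge at its fence side and front end (x = 30, y = 60 mm in the slab's frame)
- slab_rear (a point): middle height of the slab's edge at its fence side and rear end (x = 30, y = -60 mm in the slab's frame)
- stick: plywood push stick, 0.14 kg, origin on the underside, +y to its working end. Sole 40 mm wide, 18 mm thick, y = -50 to 45 mm. Upright grip 22 mm thick (x), y = -45 to 25, z = 18 to 70 mm. In front a notched shoe, 18 mm thick: back part 40 mm wide, y = 45 to 70 mm; lip y = 70 to 95 mm, whose +x face is at x = 0, but the shoe is clamped up to 16 mm to either side of this, never measured
- tray: dark wooden tray for the stick, fixed, 100 x 195 mm, walls 6 mm thick and 14 mm tall, floor 6 mm above the table; origin at the centre of the underside, long side along its y. The stick starts in it, its +y along the tray's +y. The tray stands left or right of the board
- jar_red: bystander: jar candle with dark red wax, 72 mm across, 100 mm tall, origin at the underside
- jar_green: bystander: jar candle with dark green wax, 72 mm across, 100 mm tall, origin at the underside
- jar_cream: bystander: jar candle with cream wax, 72 mm across, 100 mm tall, origin at the underside
- wire_frame (a point): middle of the fixed raised cutter frame that spans the feed path at y = 85 mm of the board, at crossbar height: 10 mm posts at x = -118 and +27 mm of the board, crossbar from z = 110 to 122 mm and a wire at z = 90 mm of the board's frame; the slab passes beneath
There are look-alikes about, which are no part of the job. What is meant by the tray is not blue, and is the larger of those in its own colour.

How it is judged:
On the way, in this order (a step that is already met when the one before it is completed fails the run):
1. the push stick is lifted out of its tray (height (world z) of stick above 0.03 m), for 0.1 s.
2. the slab is pressed flush on the fence (over 1 N, both ends within 2.5 mm), its front end still behind the black line (x of each of slab_front, slab_rear in the frame of board above -0.0025 m and contact force between slab and fence above 1 N and y of slab_front in the frame of black_line below 0 m), for 0.1 s.
3. on its way, with its front end beneath or past the wire frame and short of the stop, the slab is pressed flush on the fence (over 1 N) (x of each of slab_front, slab_rear in the frame of board above -0.0025 m and contact force between slab and fence above 1 N and y of slab_front in the frame of wire_frame above 0 m and y of slab_front in the frame of stop below -0.005 m), for 0.1 s.
4. the slab is home: front end within 2.5 mm of the end stop, both ends within 2.5 mm of the fence (x of each of slab_front, slab_rear in the frame of board above -0.0025 m and y of slab_front in the frame of stop above -0.0025 m), for 0.2 s.
At the end, for the whole second after the job is handed in: The slab lies on the board with its front end within 2.5 mm of the end stop and both ends of its fence side within 2.5 mm of the fence, at rest; the push stick lies flat on the floor of its tray (tilted less than 3 degrees, its origin within 50 mm of the tray's), released and at rest (all of step 4 and z of slab in the frame of board below 0.015 m and linear speed of each of slab, stick below 0.01 m/s and z of stick in the frame of tray between 0.003 and 0.0085 m and horizontal distance between stick and tray below 0.05 m and angle between stick's own z axis and vertical below 0.05 rad); the robot touches nothing.
It fails at once if the slab's front end is past the black line while either end of its fence side is over 3 mm off the fence (y of slab_front in the frame of black_line above 0 m and x of any of slab_front, slab_rear in the frame of board below -0.003 m).
It fails at once if the robot itself touches the slab (contact force between any of the fingers, the arm and slab above 0.3 N).
It fails at once if the slab is pressed with more than 12 N against the fence or 20 N against the end stop, or struck by the stick with more than 35 N (contact force between slab and fence above 12 N or contact force between slab and stop above 20 N or contact force between stick and slab above 35 N).
It fails at once if the slab is lifted or tipped (z of slab in the frame of board above 0.018 m or angle between slab's own z axis and vertical above 0.1 rad).
It fails at once if a jar candle is moved more than 15 mm (distance of any of jar_red, jar_green, jar_cream from where it was at the start of the episode above 0.015 m).
It also fails if it takes over 72 s, if anything falls off the work surface, if the arm or the gripper's body presses on something with over 40 N, if the wrist force passes 120 N, or if a joint passes its speed limit or range.

## Working session

There is one attempt and no reset: what is moved stays moved. The work goes in short steps, Python scripts to look and compute and a tool call to move; the robot and the scene stay as the last step left them, time stands still between calls to the robot, and variables do not carry over. Pictures are saved under pics/ and viewed, at most 12 in all, crops included, and the job is handed in when it is done.

Besides the shell and the picture viewer there is one more tool, called by a JSON object that holds its "api" and its "payload", one argument or row to a line. carry_out: Moves the arm, as the interface text tells. Its arguments: {"type":"object","properties":{"plan":{"type":"array"},"squeeze":{"type":"number"}},"required":["plan"]}

```bash
mkdir -p pics; ls
cat > h.py <<'E'
import numpy as np,cv2
from scipy.spatial.transform import Rotation as R
from plant import r
def cam(n,st=None):
    c=r.camera_params(n);K=np.array([[c['fx'],0,c['cx']],[0,c['fy'],c['cy']],[0,0,1.]]);D=np.array(c['distortion'],float)
    if 'hand_eye' in c:
        st=st or r.get_state();T=np.eye(4);T[:3,:3]=R.from_quat(st['eef_rot']).as_matrix();T[:3,3]=st['tool_pos'];T=T@np.array(c['hand_eye']);return K,D,T[:3,:3],T[:3,3]
    a=np.array(c['attitude'],float);A=R.from_quat(a).as_matrix() if a.size==4 else (a if a.shape==(3,3) else R.from_rotvec(a).as_matrix())
    return K,D,A,np.array(c['position'])
def px2w(C,uv,z):
    K,D,A,p=C;n=cv2.undistortPoints(np.array(uv,float).reshape(-1,1,2),K,D).reshape(-1,2)
    d=np.c_[n,np.ones(len(n))]@A.T;z=np.broadcast_to(z,len(n));return p+d*((z-p[2])/d[:,2])[:,None]
def w2px(C,P):
    K,D,A,p=C;q=(np.array(P,float).reshape(-1,3)-p)@A;return cv2.projectPoints(q,np.zeros(3),np.zeros(3),K,D)[0].reshape(-1,2)
def save(n,im): cv2.imwrite('pics/'+n+'.png',im[:,:,::-1])
E
python3 - <<'E'
from h import *
print(r.get_state()); print(r.camera_params('top'),r.camera_params('wrist'))
for n in('top','side'):
    im=r.snapshot(n);save(n+'0',im);np.save(n+'0.npy',im)
E
```

```text
pics
{'clock': 0.0, 'q': array([-1.2451884 ,  0.68998872, -0.19452305,  1.5663161 ,  0.15730481,
        0.90248129, -0.21508824]), 'qd': array([ 0.00085468, -0.00082693,  0.0004414 , -0.0017516 , -0.00041597,
        0.0008159 ,  0.00042775]), 'joint_torque': array([-3.63995769e-04, -5.27567232e+01, -1.26733795e+00, -1.53427809e+01,
       -5.27012267e-02,  6.58575082e-03,  1.73578628e-04]), 'tool_pos': array([0.17966814, 0.59797719, 0.23791474]), 'eef_rot': array([ 1.45335979e-01,  9.89381950e-01, -8.97838163e-04, -6.88919548e-05]), 'contact_force': array([ 0.32938235, -0.54983717, -0.23650281]), 'moment': array([-0.0470095 ,  0.0109671 , -0.02922244]), 'finger_force': 0.0, 'opening': 0.9966110710452215}
{'fx': 544.351619447017, 'fy': 544.351619447017, 'cx': 333.998464735081, 'cy': 241.06251539314496, 'distortion': array([0.03432908, 0.        , 0.        , 0.        , 0.        ]), 'position': array([0.4153115 , 0.00385077, 1.31722587]), 'attitude': array([ 0.71350418, -0.69946996,  0.02674889, -0.03062763])} {'fx': 402.76643193672766, 'fy': 402.76643193672766, 'cx': 315.1885490870407, 'cy': 235.13934256063735, 'distortion': array([-0.05567134,  0.        ,  0.        ,  0.        ,  0.        ]), 'hand_eye': array([[-1.95051327e-04, -9.66176723e-01, -2.57880788e-01,
         6.61137246e-02],
       [ 9.99999940e-01, -1.14981180e-04, -3.25573596e-04,
        -3.08898902e-04],
       [ 2.84910193e-04, -2.57880837e-01,  9.66176688e-01,
        -1.46853223e-01],
       [ 0.00000000e+00,  0.00000000e+00,  0.00000000e+00,
         1.00000000e+00]])}
```

View pics/top0.png

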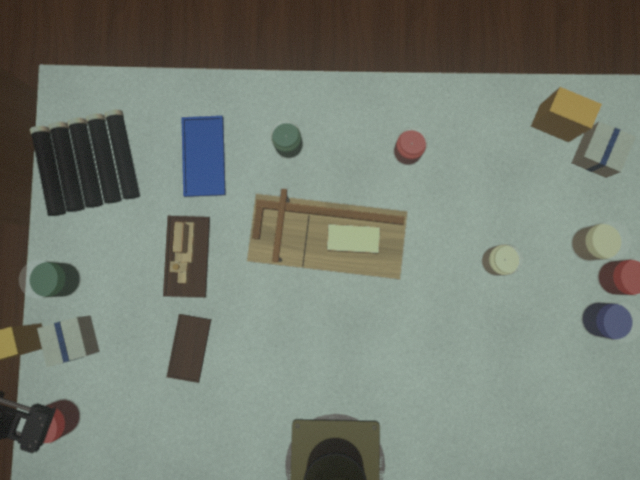

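View pics/side0.png

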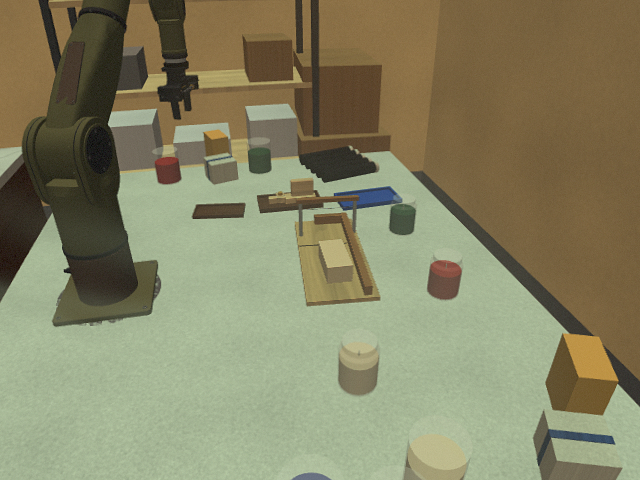

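The top view shows the board at (328,237), with the fence along its upper edge and the stop at its left end. The slab is at (353,238).

Tray candidates:
- Dark tray at (187,256), holding the stick.
- Smaller dark tray at (190,348).
- Blue tray at (204,156).

I choose the larger dark one at (187,256). Next I'll check it in enlarged crops.

Run:
```python
from h import *
im=np.load('top0.npy')
a=cv2.resize(im[205:305,155:220],None,fx=6,fy=6,interpolation=cv2.INTER_CUBIC)
b=cv2.resize(im[180:285,240:415],None,fx=4.5,fy=4.5,interpolation=cv2.INTER_CUBIC)
f=lambda x:np.clip(x*1.5,0,255).astype(np.uint8)
save('c_tray',f(a));save('c_board',f(b));print(a.shape,b.shape)
```

```text
(600, 390, 3) (472, 788, 3)
```

View pics/c_tray.png

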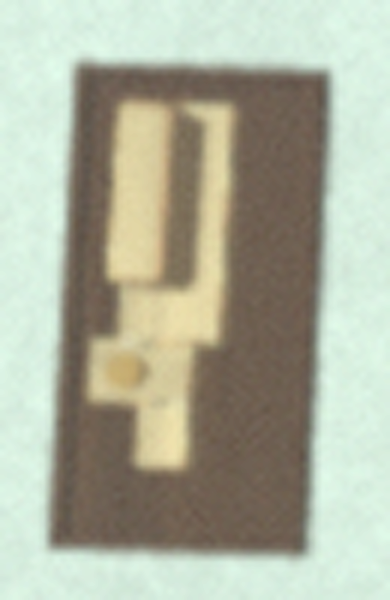

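View pics/c_board.png

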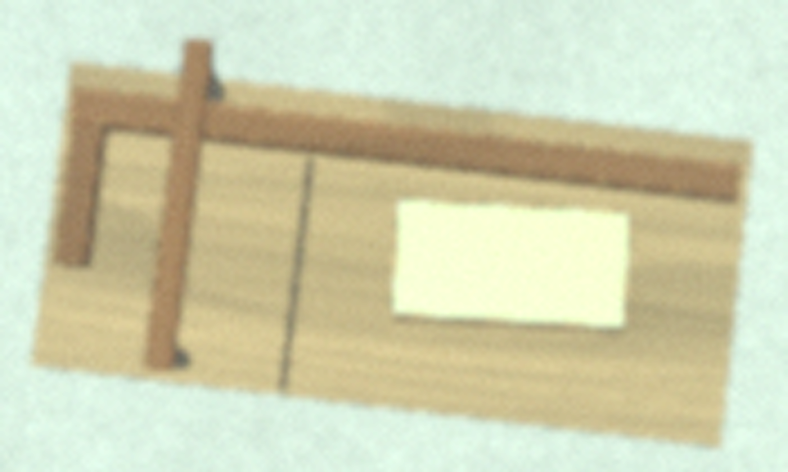

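The tray crop shows the stick in the larger dark tray (outline from (78,65) to (304,553)), with the shoe pointing down at (140,400). The board crop shows the slab corners at (398,199), (629,212), (624,327) and (393,314). Now I'll compute poses.

```bash
cat > fit.py <<'E'
from h import *
def fit(P,M):
    P=np.array(P)[:,:2];M=np.array(M,float);pc,mc=P.mean(0),M.mean(0)
    H=(M-mc).T@(P-pc);a=np.arctan2(H[0,1]-H[1,0],H[0,0]+H[1,1]);c,s=np.cos(a),np.sin(a);Rm=np.array([[c,-s],[s,c]])
    t=pc-Rm@mc;return t,a,P-(M@Rm.T+t)
E
python3 - <<'E'
from fit import *
C=cam('top')
tr=lambda L:np.c_[155+(np.array(L,float)[:,0]+.5)/6-.5,205+(np.array(L,float)[:,1]+.5)/6-.5]
bd=lambda L:np.c_[240+(np.array(L,float)[:,0]+.5)/4.5-.5,180+(np.array(L,float)[:,1]+.5)/4.5-.5]
def show(n,P,M):
    t,a,e=fit(P,M);print(n,t.round(4),np.degrees(a).round(2),'res mm',(e*1e3).round(1).tolist());return t,a
# tray: +x = +Y world(left), +y = down
T=show('tray',px2w(C,tr([(78,65),(328,72),(304,553),(52,546)]),.014),[(.05,-.0975),(-.05,-.0975),(-.05,.0975),(.05,.0975)])
show('sole',px2w(C,tr([(237,103),(219,345),(117,340)]),.024),[(-.02,-.05),(-.02,.045),(.02,.045)])
S=show('grip',px2w(C,tr([(120,101),(172,103),(160,282),(105,277)]),.076),[(.011,-.045),(-.011,-.045),(-.011,.025),(.011,.025)])
shoe=px2w(C,tr([(87,342),(193,345),(193,402),(87,402),(188,402),(188,468),(135,468),(137,402)]),.024)[:,:2]
c,s=np.cos(S[1]),np.sin(S[1]);print('shoe in stick',((shoe-S[0])@np.array([[c,-s],[s,c]])*1e3).round(1).tolist())
B=show('board',px2w(C,bd([(72,62),(751,142),(719,445),(34,363)]),.012),[(.035,.165),(.035,-.205),(-.13,-.205),(-.13,.165)])
W=show('slab',px2w(C,bd([(398,199),(629,212),(624,327),(393,314)]),.057),[(.03,.06),(.03,-.06),(-.03,-.06),(-.03,.06)])
c,s=np.cos(B[1]),np.sin(B[1]);Rb=np.array([[c,-s],[s,c]])
print('slab in board',(W[0]-B[0])@Rb*1e3,np.degrees(W[1]-B[1]))
print('fence line in board',((px2w(C,bd([(105,128),(735,200),(88,265)]),.037)[:,:2]-B[0])@Rb*1e3).round(1))
E
```

```text
tray [0.4788 0.3646] 89.48 res mm [[-1.5, 0.0], [-1.4, -0.0], [1.4, 0.2], [1.5, -0.2]]
sole [0.5098 0.3688] 88.23 res mm [[1.0, -0.2], [-0.5, -0.0], [-0.5, 0.3]]
grip [0.51   0.3692] 88.08 res mm [[-1.2, -1.0], [-0.8, 1.2], [0.6, 0.5], [1.4, -0.6]]
shoe in stick [[31.4, 47.2], [-10.4, 46.2], [-12.1, 68.6], [29.5, 70.8], [-10.2, 68.7], [-12.2, 94.6], [8.6, 95.7], [9.9, 69.8]]
board [0.5834 0.0443] -5.63 res mm [[-0.9, -0.8], [-0.9, 1.7], [0.8, 1.0], [0.9, -1.9]]
slab [ 0.5257 -0.0326] -1.99 res mm [[-0.0, 0.1], [-0.3, 0.5], [0.1, 0.2], [0.3, -0.7]]
slab in board [-49.86849252 -82.15471064] 3.6388675236486163
fence line in board [[  -2.3  138.1]
 [  -1.3 -195.5]
 [ -75.3  137.6]]
```

```bash
cat >> h.py <<'E'
def go(x,y,z,yaw):
    "shift/turn to TCP target with tool y at yaw deg, tool down"
    s=r.get_state();A=R.from_quat(s['eef_rot']);a=np.radians(yaw)
    Y=np.array([np.cos(a),np.sin(a),0]);Z=np.array([0,0,-1.]);T=R.from_matrix(np.c_[np.cross(Y,Z),Y,Z])
    print('t',s['clock'],'rot',(A.inv()*T).as_rotvec().round(4).tolist(),'xyz',A.inv().apply(np.array([x,y,z])-s['tool_pos']).round(4).tolist(),'pos',s['tool_pos'].round(4),'F',s['contact_force'].round(2),'q7',s['q'][6].round(2))
E
python3 -c "
from h import *
go(.53,.368,.20,88.2)"
```

```text
t 0.1 rot [-0.0016, -0.0001, -0.2603] xyz [-0.4017, -0.1195, 0.0383] pos [0.1797 0.598  0.238 ] F [-1.19  0.32 -0.09] q7 -0.22
```

{"api": "carry_out", "payload": {
  "plan": [
    {"rot": [0, 0, -0.03], "xyz": [-0.038, -0.011, 0], "grip": 0},
    {"rot": [0, 0, -0.06], "xyz": [-0.076, -0.022, 0], "grip": 0},
    {"rot": [0, 0, -0.09], "xyz": [-0.114, -0.033, 0], "grip": 0},
    {"rot": [0, 0, -0.12], "xyz": [-0.152, -0.045, 0.005], "grip": 0},
    {"rot": [0, 0, -0.15], "xyz": [-0.19, -0.056, 0.01], "grip": 0},
    {"rot": [0, 0, -0.18], "xyz": [-0.228, -0.067, 0.02], "grip": 0},
    {"rot": [0, 0, -0.22], "xyz": [-0.266, -0.078, 0.03], "grip": 0},
    {"rot": [0, 0, -0.26], "xyz": [-0.304, -0.09, 0.038], "grip": 0}
  ]
}}

```text
clock: 0.77
tool_pos: [0.4462, 0.4234, 0.1998]
eef_rot: [0.015, 1.0, -0.0, -0.0]
contact_force: [0.5, 0.4, 0.3]
opening: 1.001
finger_force: 0.0
```

```bash
python3 -c "
from h import *
go(.53,.368,.20,88.2)"
```

```text
t 0.7667 rot [-0.0007, -0.0007, 0.0018] xyz [-0.0854, -0.0529, -0.0002] pos [0.4462 0.4234 0.1998] F [0.54 0.44 0.31] q7 0.46
```

{"api": "carry_out", "payload": {
  "plan": [
    {"rot": [0, 0, 0], "xyz": [-0.03, -0.018, 0], "grip": 0},
    {"rot": [0, 0, 0], "xyz": [-0.06, -0.036, 0], "grip": 0},
    {"rot": [0, 0, 0], "xyz": [-0.085, -0.053, 0], "grip": 0},
    {"rot": [0, 0, 0], "xyz": [-0.085, -0.053, 0], "grip": 0},
    {"rot": [0, 0, 0], "xyz": [-0.085, -0.053, 0], "grip": 0}
  ]
}}

```text
clock: 1.18
tool_pos: [0.5301, 0.3667, 0.1999]
eef_rot: [0.018, 1.0, -0.001, -0.0]
contact_force: [-0.2, 1.4, -0.3]
opening: 0.999
finger_force: 0.0
```

Run:
```python
from h import *
go(.53,.368,.20,88.2)
st=r.get_state();im=r.snapshot('wrist');np.save('w1.npy',im);C=cam('wrist',st)
# predicted outlines
a=np.radians(88.15);c,s=np.cos(a),np.sin(a);f=lambda L:np.c_[np.array(L)[:,:2]@np.array([[c,s],[-s,c]])+[.510,.369],np.array(L)[:,2]]
im=np.ascontiguousarray(im)
for L in ([(.011,-.045,.076),(-.011,-.045,.076),(-.011,.025,.076),(.011,.025,.076)],[(.0095,.07,.024),(.0095,.095,.024),(-.0105,.095,.024),(-.0105,.045,.024),(.0295,.045,.024),(.0295,.07,.024)],[(.02,-.05,.024),(-.02,-.05,.024),(-.02,.045,.024),(.02,.045,.024)]):
    cv2.polylines(im,[np.round(w2px(C,f(L))).astype(int)],True,(255,0,0),1)
save('w1',im)
```

```text
t 1.1833 rot [-0.0016, -0.0, -0.0052] xyz [0.0001, 0.0012, -0.0001] pos [0.5301 0.3667 0.1999] F [-0.21  1.42 -0.31] q7 0.62
```

View pics/w1.png

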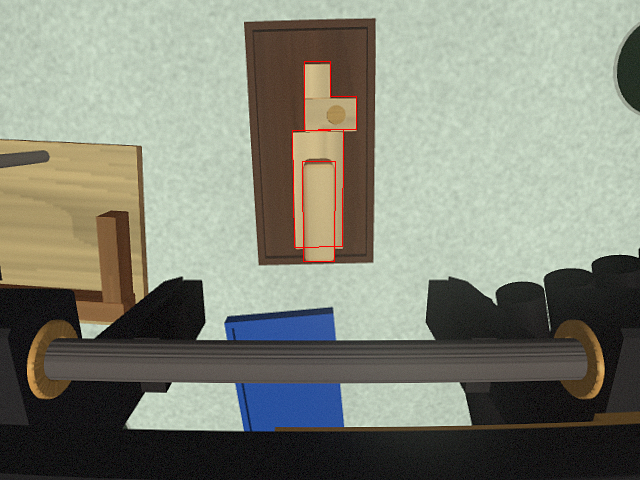

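The overlay fits the stick to about 1 mm: grip at (319,210), lip at (317,80), with the shoe offset about +9.5 mm. Descending to grasp.

{"api": "carry_out", "payload": {
  "plan": [
    {"rot": [0, 0, -0.005], "xyz": [0, 0.001, 0.04], "grip": 0},
    {"rot": [0, 0, -0.005], "xyz": [0, 0.001, 0.08], "grip": 0},
    {"rot": [0, 0, -0.005], "xyz": [0, 0.001, 0.115], "grip": 0},
    {"rot": [0, 0, -0.005], "xyz": [0, 0.001, 0.145], "grip": 0},
    {"rot": [0, 0, -0.005], "xyz": [0, 0.001, 0.163], "grip": 0},
    {"rot": [0, 0, -0.005], "xyz": [0, 0.001, 0.163], "grip": 0},
    {"rot": [0, 0, -0.005], "xyz": [0, 0.001, 0.163], "grip": 255},
    {"rot": [0, 0, -0.005], "xyz": [0, 0.001, 0.163], "grip": 255}
  ],
  "squeeze": 20
}}

```text
clock: 1.9
tool_pos: [0.5282, 0.3721, 0.0392]
eef_rot: [0.013, 1.0, 0.001, 0.001]
contact_force: [0.5, 0.5, 0.1]
opening: 0.875
finger_force: 0.0
```

{"api": "carry_out", "payload": {
  "plan": [
    {"rot": [0, 0, 0], "xyz": [0, 0, 0], "grip": 255},
    {"rot": [0, 0, 0], "xyz": [0, 0, 0], "grip": 255},
    {"rot": [0, 0, 0], "xyz": [0, 0, 0], "grip": 255},
    {"rot": [0, 0, 0], "xyz": [0, 0, 0], "grip": 255},
    {"rot": [0, 0, 0], "xyz": [0, 0, 0], "grip": 255}
  ],
  "squeeze": 55
}}

```text
clock: 2.32
tool_pos: [0.5286, 0.3704, 0.0383]
eef_rot: [0.014, 1.0, 0.0, 0.0]
contact_force: [-0.7, -0.2, -0.2]
opening: 0.497
finger_force: 0.0
```

{"api": "carry_out", "payload": {
  "plan": [
    {"rot": [0, 0, 0], "xyz": [0, 0, 0], "grip": 255},
    {"rot": [0, 0, 0], "xyz": [0, 0, 0], "grip": 255},
    {"rot": [0, 0, 0], "xyz": [0, 0, 0], "grip": 255},
    {"rot": [0, 0, 0], "xyz": [0, 0, 0], "grip": 255},
    {"rot": [0, 0, 0], "xyz": [0, 0, 0], "grip": 255},
    {"rot": [0, 0, 0], "xyz": [0, 0, 0], "grip": 255}
  ]
}}

```text
clock: 2.82
tool_pos: [0.5284, 0.3701, 0.0377]
eef_rot: [0.013, 1.0, -0.0, -0.0]
contact_force: [0.4, -0.5, 0.4]
opening: 0.249
finger_force: 54.9
```

```bash
python3 -c "
from h import *
go(.53,.368,.25,88.2);s=r.get_state();print(s['opening'],s['finger_force'])"
```

```text
t 2.8167 rot [-0.0002, -0.0001, 0.0045] xyz [-0.0017, -0.0021, -0.2123] pos [0.5284 0.3701 0.0377] F [ 0.42 -0.52  0.38] q7 0.55
0.24926486785619828 54.948866441845894
```

{"api": "carry_out", "payload": {
  "plan": [
    {"rot": [0, 0, 0], "xyz": [0, 0, -0.03], "grip": 255},
    {"rot": [0, 0, 0], "xyz": [0, 0, -0.065], "grip": 255},
    {"rot": [0, 0, 0], "xyz": [0, 0, -0.1], "grip": 255},
    {"rot": [0, 0, 0.1], "xyz": [0, 0, -0.14], "grip": 255},
    {"rot": [0, 0, 0.2], "xyz": [0, -0.02, -0.175], "grip": 255},
    {"rot": [0, 0, 0.3], "xyz": [0, -0.05, -0.2], "grip": 255},
    {"rot": [0, 0, 0.4], "xyz": [0, -0.08, -0.21], "grip": 255},
    {"rot": [0, 0, 0.5], "xyz": [0, -0.11, -0.212], "grip": 255}
  ]
}}

```text
clock: 3.48
tool_pos: [0.5264, 0.2602, 0.2526]
eef_rot: [0.262, 0.965, 0.002, 0.002]
contact_force: [-0.4, -0.0, -2.0]
opening: 0.242
finger_force: 54.9
```

```bash
cat >> h.py <<'E'
bO=np.array([.5834,.0443]);bA=-5.63
def b2w(x,y):
    a=np.radians(bA);return bO+[x*np.cos(a)-y*np.sin(a),x*np.sin(a)+y*np.cos(a)]
def gob(xs,ys,z,dyaw=0):
    "stick origin to board (xs,ys) m, stick bottom at world z"
    p=b2w(xs,ys-.0184);go(p[0],p[1],z+.0317,bA+dyaw)
    s=r.get_state();a=np.radians(bA);c,n=np.cos(a),np.sin(a);d=s['tool_pos'][:2]-bO;print('stick in board mm',(1e3*np.array([d[0]*c+d[1]*n,-d[0]*n+d[1]*c+.0184])).round(1),'bottom',(s['tool_pos'][2]-.0317).round(4),'Fboard',np.round([s['contact_force'][0]*c+s['contact_force'][1]*n,-s['contact_force'][0]*n+s['contact_force'][1]*c],2))
E
python3 -c "
from h import *
gob(-.13,-.144,.2)"
```

```text
t 3.4833 rot [0.0058, -0.0005, 1.1381] xyz [-0.1085, -0.3593, 0.0194] pos [0.5264 0.2602 0.2526] F [-0.42 -0.   -1.97] q7 0.36
stick in board mm [-77.9 227.7] bottom 0.2209 Fboard [-0.42 -0.05]
```

{"api": "carry_out", "payload": {
  "plan": [
    {"rot": [0, 0, 0.12], "xyz": [-0.01, -0.035, 0], "grip": 255},
    {"rot": [0, 0, 0.24], "xyz": [-0.02, -0.07, 0], "grip": 255},
    {"rot": [0, 0, 0.36], "xyz": [-0.03, -0.105, 0], "grip": 255},
    {"rot": [0, 0, 0.48], "xyz": [-0.04, -0.14, 0], "grip": 255},
    {"rot": [0, 0, 0.6], "xyz": [-0.05, -0.175, 0], "grip": 255},
    {"rot": [0, 0, 0.72], "xyz": [-0.06, -0.21, 0], "grip": 255},
    {"rot": [0, 0, 0.84], "xyz": [-0.07, -0.245, 0], "grip": 255},
    {"rot": [0, 0, 0.96], "xyz": [-0.08, -0.28, 0], "grip": 255}
  ]
}}

```text
clock: 4.15
tool_pos: [0.4529, -0.0233, 0.2497]
eef_rot: [0.679, 0.734, 0.0, -0.0]
contact_force: [1.2, -1.4, -1.9]
opening: 0.242
finger_force: 54.9
```

```bash
python3 -c "
from h import *
gob(-.13,-.144,.1)"
```

```text
t 4.15 rot [0.0001, -0.0002, 0.177] xyz [-0.0799, -0.0212, 0.118] pos [ 0.4529 -0.0233  0.2497] F [ 1.23 -1.39 -1.93] q7 0.08
stick in board mm [-123.2  -61.7] bottom 0.218 Fboard [ 1.36 -1.26]
```

{"api": "carry_out", "payload": {
  "plan": [
    {"rot": [0, 0, 0.09], "xyz": [-0.03, -0.008, 0], "grip": 255},
    {"rot": [0, 0, 0.177], "xyz": [-0.06, -0.016, 0.02], "grip": 255},
    {"rot": [0, 0, 0.177], "xyz": [-0.08, -0.021, 0.05], "grip": 255},
    {"rot": [0, 0, 0.177], "xyz": [-0.08, -0.021, 0.085], "grip": 255},
    {"rot": [0, 0, 0.177], "xyz": [-0.08, -0.021, 0.118], "grip": 255},
    {"rot": [0, 0, 0.177], "xyz": [-0.08, -0.021, 0.118], "grip": 255},
    {"rot": [0, 0, 0.177], "xyz": [-0.08, -0.021, 0.118], "grip": 255}
  ]
}}

```text
clock: 4.73
tool_pos: [0.4385, -0.103, 0.1309]
eef_rot: [0.739, 0.674, -0.001, -0.002]
contact_force: [-0.1, 0.9, -1.0]
opening: 0.242
finger_force: 54.9
```

Run:
```python
from h import *
gob(-.13,-.144,.0145)
st=r.get_state();im=r.snapshot('wrist');np.save('w2.npy',im);C=cam('wrist',st)
im=np.ascontiguousarray(im)
B=lambda L:[[*b2w(x,y),z] for x,y,z in L]
for L in ([(-.13,-.205,.012),(0,-.205,.012),(0,.14,.012),(-.13,.14,.012)],[(0,-.19,.037),(0,.14,.037),(-.075,.14,.037)]):
    cv2.polylines(im,[np.round(w2px(C,B(L))).astype(int)],False,(255,0,0),1)
P=w2px(C,[[.5257+x*np.cos(-.0347)-y*np.sin(-.0347),-.0326+x*np.sin(-.0347)+y*np.cos(-.0347),.057] for x,y in [(.03,.06),(.03,-.06),(-.03,-.06),(-.03,.06)]])
cv2.polylines(im,[np.round(P).astype(int)],True,(0,0,255),1)
save('w2',im)
```

```text
t 4.7333 rot [-0.0041, -0.0007, 0.0056] xyz [-0.0017, 0.0001, 0.0847] pos [ 0.4385 -0.103   0.1309] F [-0.1   0.93 -1.02] q7 0.14
stick in board mm [-129.8 -142.4] bottom 0.0992 Fboard [-0.19  0.91]
```

View pics/w2.png

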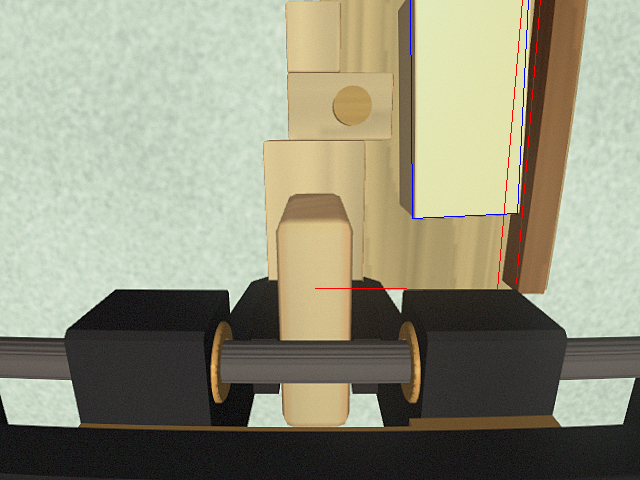

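The overlay fits: slab rear corners at (413,217) and (518,213), fence face near (510,285), and the stick held straight. Descending beside the slab.

{"api": "carry_out", "payload": {
  "plan": [
    {"rot": [0, 0, 0.003], "xyz": [0, 0, 0.025], "grip": 255},
    {"rot": [0, 0, 0.003], "xyz": [0, 0, 0.05], "grip": 255},
    {"rot": [0, 0, 0.003], "xyz": [0, 0, 0.07], "grip": 255},
    {"rot": [0, 0, 0.003], "xyz": [0, 0, 0.08], "grip": 255},
    {"rot": [0, 0, 0.003], "xyz": [0, 0, 0.084], "grip": 255},
    {"rot": [0, 0, 0.003], "xyz": [0, 0, 0.084], "grip": 255},
    {"rot": [0, 0, 0.003], "xyz": [0, 0, 0.084], "grip": 255}
  ]
}}

```text
clock: 5.37
tool_pos: [0.4405, -0.1035, 0.049]
eef_rot: [0.74, 0.672, 0.001, 0.001]
contact_force: [0.5, -0.5, -1.4]
opening: 0.247
finger_force: 54.9
```

Run:
```python
from h import *
gob(-.11,-.144,.0145)
```

```text
t 5.3667 rot [0.0022, 0.0001, 0.0025] xyz [-0.0014, 0.0177, 0.0028] pos [ 0.4405 -0.1035  0.049 ] F [ 0.47 -0.52 -1.41] q7 0.15
stick in board mm [-127.7 -142.7] bottom 0.0173 Fboard [ 0.52 -0.47]
```

{"api": "carry_out", "payload": {
  "plan": [
    {"rot": [0, 0, 0], "xyz": [0, 0.008, 0.001], "grip": 255},
    {"rot": [0, 0, 0], "xyz": [0, 0.014, 0.001], "grip": 255},
    {"rot": [0, 0, 0], "xyz": [0, 0.017, 0.001], "grip": 255},
    {"rot": [0, 0, 0], "xyz": [0, 0.019, 0.001], "grip": 255},
    {"rot": [0, 0, 0], "xyz": [0, 0.021, 0.001], "grip": 255},
    {"rot": [0, 0, 0], "xyz": [0, 0.023, 0.001], "grip": 255},
    {"rot": [0, 0, 0], "xyz": [0, 0.025, 0.001], "grip": 255},
    {"rot": [0, 0, 0], "xyz": [0, 0.027, 0.001], "grip": 255}
  ]
}}

```text
clock: 6.03
tool_pos: [0.465, -0.1056, 0.0466]
eef_rot: [0.74, 0.673, -0.001, -0.001]
contact_force: [-2.6, 1.2, -0.2]
opening: 0.247
finger_force: 55.0
```

Run:
```python
from h import *
gob(-.09,-.144,.0145)
save('w3',r.snapshot('wrist'))
```

```text
t 6.0333 rot [-0.0031, -0.0005, 0.0029] xyz [-0.0016, 0.0131, 0.0003] pos [ 0.465  -0.1056  0.0466] F [-2.63  1.23 -0.21] q7 0.15
stick in board mm [-103.1 -142.4] bottom 0.0149 Fboard [-2.74  0.97]
```

View pics/w3.png

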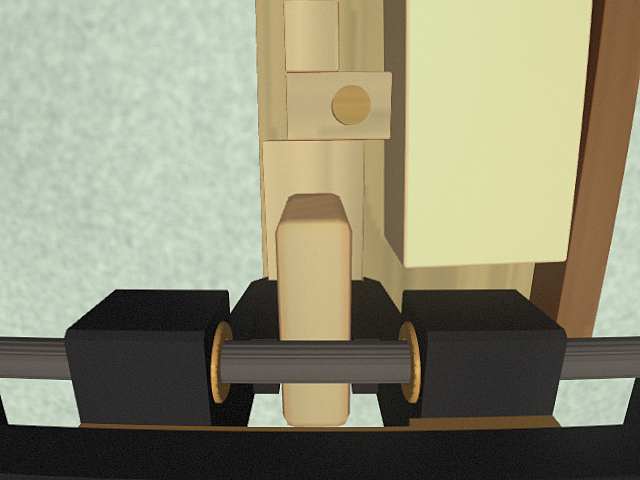

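The slab at (485,130) is in contact with the shoe's side and moving. Its rear corner is at (568,262), with the fence still a gap away.

{"api": "carry_out", "payload": {
  "plan": [
    {"rot": [0, 0, 0], "xyz": [0, 0.001, 0], "grip": 255},
    {"rot": [0, 0, 0], "xyz": [0, 0.0025, 0], "grip": 255},
    {"rot": [0, 0, 0], "xyz": [0, 0.004, 0], "grip": 255},
    {"rot": [0, 0, 0], "xyz": [0, 0.0055, 0], "grip": 255},
    {"rot": [0, 0, 0], "xyz": [0, 0.007, 0], "grip": 255},
    {"rot": [0, 0, 0], "xyz": [0, 0.008, 0], "grip": 255},
    {"rot": [0, 0, 0], "xyz": [0, 0.009, 0], "grip": 255}
  ]
}}

```text
clock: 6.67
tool_pos: [0.4756, -0.1069, 0.0467]
eef_rot: [0.74, 0.672, 0.0, 0.0]
contact_force: [-2.3, 1.3, -0.4]
opening: 0.247
finger_force: 55.0
```

Run:
```python
from h import *
gob(-.09,-.144,.0145)
```

```text
t 6.6667 rot [0.0001, -0.0, 0.0022] xyz [-0.0014, 0.0024, 0.0005] pos [ 0.4756 -0.1069  0.0467] F [-2.26  1.29 -0.42] q7 0.14
stick in board mm [ -92.4 -142.6] bottom 0.015 Fboard [-2.38  1.06]
```

{"api": "carry_out", "payload": {
  "plan": [
    {"rot": [0, 0, 0], "xyz": [0, 0.0005, 0], "grip": 255},
    {"rot": [0, 0, 0], "xyz": [0, 0.001, 0], "grip": 255},
    {"rot": [0, 0, 0], "xyz": [0, 0.0015, 0], "grip": 255},
    {"rot": [0, 0, 0], "xyz": [0, 0.002, 0], "grip": 255}
  ]
}}

```text
clock: 7.0
tool_pos: [0.4773, -0.1071, 0.0467]
eef_rot: [0.74, 0.672, -0.0, -0.0]
contact_force: [-2.2, 0.7, -0.6]
opening: 0.243
finger_force: 55.0
```

{"api": "carry_out", "payload": {
  "plan": [
    {"rot": [0, 0, 0], "xyz": [0, 0.0005, 0], "grip": 255},
    {"rot": [0, 0, 0], "xyz": [0, 0.001, 0], "grip": 255},
    {"rot": [0, 0, 0], "xyz": [0, 0.0015, 0], "grip": 255}
  ]
}}

```text
clock: 7.25
tool_pos: [0.4789, -0.1072, 0.0467]
eef_rot: [0.74, 0.672, -0.0, -0.0]
contact_force: [-2.3, 0.2, -0.5]
opening: 0.245
finger_force: 55.0
```

{"api": "carry_out", "payload": {
  "plan": [
    {"rot": [0, 0, 0], "xyz": [0, 0.0005, 0], "grip": 255},
    {"rot": [0, 0, 0], "xyz": [0, 0.001, 0], "grip": 255},
    {"rot": [0, 0, 0], "xyz": [0, 0.0015, 0], "grip": 255}
  ]
}}

```text
clock: 7.5
tool_pos: [0.4801, -0.1074, 0.0467]
eef_rot: [0.74, 0.672, -0.0, -0.0]
contact_force: [-2.8, -0.1, 0.8]
opening: 0.246
finger_force: 55.0
```

Run:
```python
from h import *
gob(-.09,-.144,.0145)
im=r.snapshot('top');np.save('t2.npy',im)
save('t2',np.clip(cv2.resize(im[180:285,240:415],None,fx=4.5,fy=4.5,interpolation=cv2.INTER_CUBIC)*1.5,0,255).astype(np.uint8))
```

```text
t 7.5 rot [-0.0007, -0.0, 0.0023] xyz [-0.0013, -0.0021, 0.0005] pos [ 0.4801 -0.1074  0.0467] F [-2.77 -0.14  0.81] q7 0.14
stick in board mm [ -87.9 -142.7] bottom 0.015 Fboard [-2.75 -0.41]
```

View pics/t2.png

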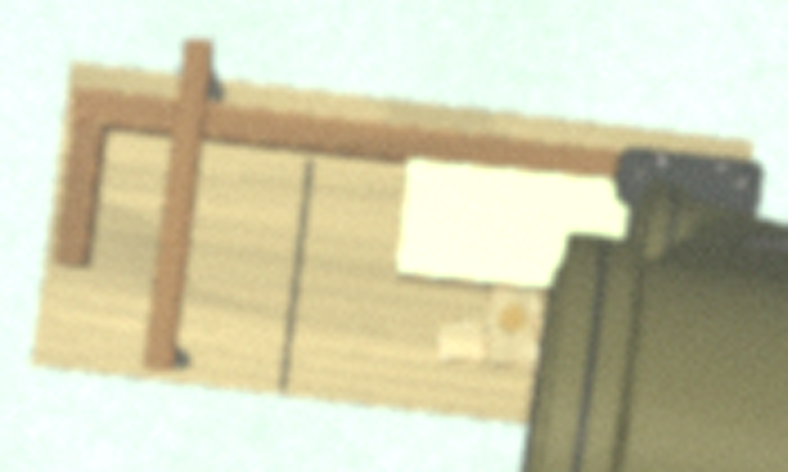

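The slab's front-fence corner is at (408,160), right at the fence edge, and well right of the line at (305,160). Keep pressing gently.

{"api": "carry_out", "payload": {
  "plan": [
    {"rot": [0, 0, 0], "xyz": [0, 0.0005, 0], "grip": 255},
    {"rot": [0, 0, 0], "xyz": [0, 0.001, 0], "grip": 255},
    {"rot": [0, 0, 0], "xyz": [0, 0.001, 0], "grip": 255}
  ]
}}

```text
clock: 7.8
tool_pos: [0.4804, -0.1074, 0.0466]
eef_rot: [0.74, 0.672, -0.001, -0.001]
contact_force: [-5.5, -0.2, 1.0]
opening: 0.245
finger_force: 55.0
```

{"api": "carry_out", "payload": {
  "plan": [
    {"rot": [0, 0, 0], "xyz": [0, 0.0005, 0], "grip": 255},
    {"rot": [0, 0, 0], "xyz": [0, 0.001, 0], "grip": 255},
    {"rot": [0, 0, 0], "xyz": [0, 0.001, 0], "grip": 255}
  ]
}}

```text
clock: 8.05
tool_pos: [0.4809, -0.1071, 0.0465]
eef_rot: [0.74, 0.673, -0.001, -0.001]
contact_force: [-5.8, 2.2, 1.1]
opening: 0.244
finger_force: 55.0
```

{"api": "carry_out", "payload": {
  "plan": [
    {"rot": [0, 0, 0], "xyz": [0, 0.0005, 0], "grip": 255},
    {"rot": [0, 0, 0], "xyz": [0, 0.0005, 0], "grip": 255},
    {"rot": [0, 0, 0], "xyz": [0, 0.0005, 0], "grip": 255}
  ]
}}

```text
clock: 8.3
tool_pos: [0.481, -0.1071, 0.0465]
eef_rot: [0.74, 0.673, -0.001, -0.002]
contact_force: [-6.2, 0.4, 1.0]
opening: 0.243
finger_force: 55.1
```

Run:
```python
from h import *
gob(-.09,-.144,.0145)
C=cam('top');im=r.snapshot('top');g=im.astype(int)
# slab mask; board-frame rectified at z=.057, extents of bright cream
B=lambda xs,ys,z:np.array([[*b2w(x,y),z] for x in xs for y in ys])
xs=np.arange(-.08,.02,.0005);ys=np.arange(-.10,0.02,.0005)
uv=w2px(C,B(xs,ys,.057)).astype(np.float32).reshape(len(xs),len(ys),2)
I=cv2.remap(im,uv[:,:,0],uv[:,:,1],cv2.INTER_LINEAR).astype(int)
b=I[:,:,2]
for y in np.arange(-.095,.0,.01):
    j=int(round((y+.1)/.0005));col=b[:,j];m=(col.max()+np.percentile(col,10))/2;k=np.where(col>m)[0];print(round(y*1e3),col.max(),(xs[k.max()]*1e3).round(1),(xs[k.min()]*1e3).round(1))
```

```text
t 8.3 rot [-0.0037, -0.0005, 0.0029] xyz [-0.0016, -0.003, 0.0003] pos [ 0.481  -0.1071  0.0465] F [-6.24  0.42  1.04] q7 0.14
stick in board mm [ -87.  -142.4] bottom 0.0148 Fboard [-6.25 -0.19]
-95 157 -1.0 -61.0
-85 157 -1.0 -60.0
-75 157 -1.0 -61.0
-65 158 -1.5 -60.0
-55 158 -1.0 -60.5
-45 158 -1.5 -60.0
-35 158 -1.0 -60.5
-25 149 -2.0 -60.0
-15 107 19.5 -80.0
-5 107 19.5 -80.0
```

The slab is flush: its fence side is parallel within the noise, with about 3.5 N on the fence and the front at y ≈ -22. Next I back off and hook the rear corner.

{"api": "carry_out", "payload": {
  "plan": [
    {"rot": [0, 0, 0], "xyz": [0, -0.004, 0], "grip": 255},
    {"rot": [0, 0, 0], "xyz": [0, -0.014, 0], "grip": 255},
    {"rot": [0, 0, 0], "xyz": [-0.015, -0.022, 0], "grip": 255},
    {"rot": [0, 0, 0], "xyz": [-0.045, -0.022, 0], "grip": 255},
    {"rot": [0, 0, 0], "xyz": [-0.07, -0.022, 0], "grip": 255},
    {"rot": [0, 0, 0], "xyz": [-0.08, -0.022, 0], "grip": 255},
    {"rot": [0, 0, 0], "xyz": [-0.08, -0.022, 0], "grip": 255},
    {"rot": [0, 0, 0], "xyz": [-0.08, -0.022, 0], "grip": 255}
  ]
}}

```text
clock: 9.02
tool_pos: [0.4546, -0.185, 0.0468]
eef_rot: [0.741, 0.672, 0.001, 0.001]
contact_force: [0.3, 0.8, -1.3]
opening: 0.244
finger_force: 54.9
```

Run:
```python
from h import *
gob(-.071,-.22,.0145)
r.snapshot('wrist')
gob(-.071,-.22,.0145)
save('w4',r.snapshot('wrist'))
```

```text
t 9.0167 rot [0.0027, -0.0004, 0.0012] xyz [0.0023, 0.0347, 0.0007] pos [ 0.4546 -0.185   0.0468] F [ 0.29  0.85 -1.35] q7 0.24
stick in board mm [-105.7 -222.4] bottom 0.0151 Fboard [0.21 0.87]
t 9.0667 rot [0.0018, -0.0013, 0.0033] xyz [0.001, 0.0349, 0.0006] pos [ 0.4545 -0.1837  0.0467] F [-0.58  1.14 -1.46] q7 0.24
stick in board mm [-105.9 -221.2] bottom 0.015 Fboard [-0.69  1.08]
```

View pics/w4.png

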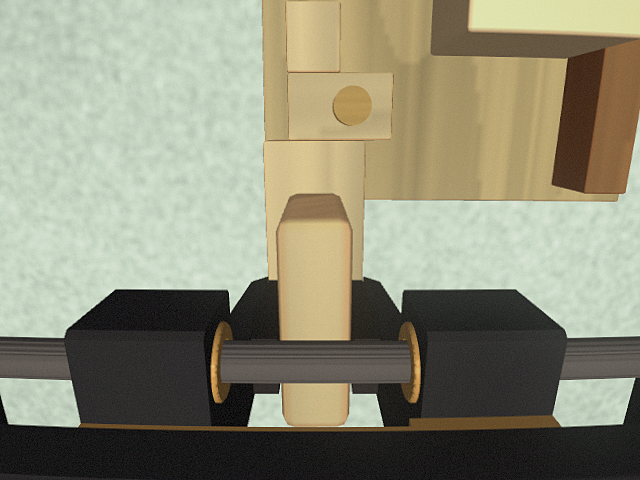

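The slab's rear-left corner is at (432,55), the shoe's front edge at row 72 and the lip's face at column 340. That leaves gaps of about 9 mm in y and 37–40 mm in x.

{"api": "carry_out", "payload": {
  "plan": [
    {"rot": [0, 0, 0.001], "xyz": [0, 0.01, 0], "grip": 255},
    {"rot": [0, 0, 0.001], "xyz": [0, 0.022, 0], "grip": 255},
    {"rot": [0, 0, 0.001], "xyz": [0, 0.031, 0], "grip": 255},
    {"rot": [0, 0, 0.001], "xyz": [0.002, 0.034, 0], "grip": 255},
    {"rot": [0, 0, 0.001], "xyz": [0.005, 0.034, 0], "grip": 255},
    {"rot": [0, 0, 0.001], "xyz": [0.007, 0.034, 0], "grip": 255},
    {"rot": [0, 0, 0.001], "xyz": [0.007, 0.034, 0], "grip": 255},
    {"rot": [0, 0, 0.001], "xyz": [0.007, 0.034, 0], "grip": 255}
  ]
}}

```text
clock: 9.78
tool_pos: [0.4871, -0.1807, 0.0466]
eef_rot: [0.74, 0.672, -0.0, -0.001]
contact_force: [-0.6, 0.7, -0.6]
opening: 0.243
finger_force: 54.9
```

{"api": "carry_out", "payload": {
  "plan": [
    {"rot": [0, 0, 0], "xyz": [0, 0.001, 0], "grip": 255},
    {"rot": [0, 0, 0], "xyz": [0, 0.002, 0], "grip": 255},
    {"rot": [0, 0, 0], "xyz": [0, 0.003, 0], "grip": 255},
    {"rot": [0, 0, 0], "xyz": [0, 0.003, 0], "grip": 255}
  ]
}}

```text
clock: 10.12
tool_pos: [0.4911, -0.1819, 0.0467]
eef_rot: [0.741, 0.672, 0.0, 0.0]
contact_force: [-0.7, 0.1, -1.7]
opening: 0.246
finger_force: 54.9
```

Run:
```python
from h import *
gob(-.068,-.212,.0145)
```

```text
t 10.1167 rot [0.0005, 0.0, 0.0011] xyz [0.0037, 0.0017, 0.0005] pos [ 0.4911 -0.1819  0.0467] F [-0.68  0.1  -1.67] q7 0.22
stick in board mm [ -69.7 -215.7] bottom 0.015 Fboard [-0.69  0.04]
```

{"api": "carry_out", "payload": {
  "plan": [
    {"rot": [0, 0, 0], "xyz": [0, 0.0007, 0], "grip": 255},
    {"rot": [0, 0, 0], "xyz": [0, 0.0014, 0], "grip": 255},
    {"rot": [0, 0, 0], "xyz": [0, 0.002, 0], "grip": 255},
    {"rot": [0, 0, 0], "xyz": [0, 0.002, 0], "grip": 255}
  ]
}}

```text
clock: 10.45
tool_pos: [0.493, -0.1819, 0.0467]
eef_rot: [0.741, 0.672, 0.0, 0.0]
contact_force: [0.2, 0.3, -2.4]
opening: 0.243
finger_force: 54.9
```

{"api": "carry_out", "payload": {
  "plan": [
    {"rot": [0, 0, 0], "xyz": [0, 0.0005, 0], "grip": 255},
    {"rot": [0, 0, 0], "xyz": [0, 0.001, 0], "grip": 255},
    {"rot": [0, 0, 0], "xyz": [0, 0.001, 0], "grip": 255},
    {"rot": [0, 0, 0], "xyz": [0, 0.001, 0], "grip": 255}
  ]
}}

```text
clock: 10.78
tool_pos: [0.4935, -0.1819, 0.0466]
eef_rot: [0.741, 0.672, -0.0, -0.0]
contact_force: [-0.5, 0.6, -1.7]
opening: 0.244
finger_force: 55.0
```

{"api": "carry_out", "payload": {
  "plan": [
    {"rot": [0, 0, 0], "xyz": [0, 0.0005, 0], "grip": 255},
    {"rot": [0, 0, 0], "xyz": [0, 0.001, 0], "grip": 255},
    {"rot": [0, 0, 0], "xyz": [0, 0.0015, 0], "grip": 255},
    {"rot": [0, 0, 0], "xyz": [0, 0.0015, 0], "grip": 255}
  ]
}}

```text
clock: 11.12
tool_pos: [0.4941, -0.182, 0.0465]
eef_rot: [0.74, 0.672, -0.001, -0.001]
contact_force: [-2.6, -0.5, -0.9]
opening: 0.246
finger_force: 55.0
```

{"api": "carry_out", "payload": {
  "plan": [
    {"rot": [0, 0, 0], "xyz": [0, 0.0005, 0], "grip": 255},
    {"rot": [0, 0, 0], "xyz": [0, 0.001, 0], "grip": 255},
    {"rot": [0, 0, 0], "xyz": [0, 0.001, 0], "grip": 255},
    {"rot": [0, 0, 0], "xyz": [0, 0.001, 0], "grip": 255}
  ]
}}

```text
clock: 11.45
tool_pos: [0.4946, -0.1822, 0.0465]
eef_rot: [0.74, 0.672, -0.001, -0.001]
contact_force: [-5.3, -1.3, 0.4]
opening: 0.246
finger_force: 55.1
```

{"api": "carry_out", "payload": {
  "plan": [
    {"rot": [0, 0, 0], "xyz": [0.001, 0, 0], "grip": 255},
    {"rot": [0, 0, 0], "xyz": [0.002, 0, 0], "grip": 255},
    {"rot": [0, 0, 0], "xyz": [0.003, 0, 0], "grip": 255},
    {"rot": [0, 0, 0], "xyz": [0.004, 0, 0], "grip": 255},
    {"rot": [0, 0, 0], "xyz": [0.005, 0, 0], "grip": 255},
    {"rot": [0, 0, 0], "xyz": [0.006, 0, 0], "grip": 255}
  ]
}}

```text
clock: 11.95
tool_pos: [0.4947, -0.1777, 0.0464]
eef_rot: [0.741, 0.672, -0.002, -0.001]
contact_force: [-6.0, -5.7, -0.6]
opening: 0.245
finger_force: 55.1
```

Run:
```python
from h import *
gob(-.068,-.212,.0145)
```

```text
t 11.95 rot [-0.0035, 0.0018, 0.0002] xyz [-0.0007, -0.0016, 0.0002] pos [ 0.4947 -0.1777  0.0464] F [-5.99 -5.73 -0.59] q7 0.21
stick in board mm [ -66.4 -211.3] bottom 0.0147 Fboard [-5.4  -6.29]
```

{"api": "carry_out", "payload": {
  "plan": [
    {"rot": [0, 0, 0], "xyz": [0.002, 0, 0], "grip": 255},
    {"rot": [0, 0, 0], "xyz": [0.004, 0, 0], "grip": 255},
    {"rot": [0, 0, 0], "xyz": [0.006, 0, 0], "grip": 255},
    {"rot": [0, 0, 0], "xyz": [0.009, 0, 0], "grip": 255},
    {"rot": [0, 0, 0], "xyz": [0.012, 0, 0], "grip": 255},
    {"rot": [0, 0, 0], "xyz": [0.015, 0, 0], "grip": 255}
  ]
}}

```text
clock: 12.45
tool_pos: [0.496, -0.1637, 0.0465]
eef_rot: [0.741, 0.671, -0.002, -0.0]
contact_force: [-6.2, -5.6, -0.6]
opening: 0.241
finger_force: 55.1
```

```bash
cat > chk.py <<'E'
from h import *
gob(-.068,-.212,.0145)
C=cam('top');im=r.snapshot('top')
y0,y1=-.15,.15
xs=np.arange(-.075,.02,.0005);ys=np.arange(y0,y1,.0005)
P=np.array([[*b2w(x,y),.057] for x in xs for y in ys])
uv=w2px(C,P).astype(np.float32).reshape(len(xs),len(ys),2)
b=cv2.remap(im,uv[:,:,0],uv[:,:,1],cv2.INTER_LINEAR).astype(int)[:,:,2]
row=b[(xs>-.05)&(xs<-.01)].mean(0);k=np.where(row>132)[0];ys_=ys[k];print('slab y range mm',ys_.min()*1e3,ys_.max()*1e3)
for y in np.linspace(ys_.min()+.008,ys_.max()-.006,7):
    j=np.argmin(abs(ys-y));k=np.where(b[:,j]>128)[0];print((y*1e3).round(),(xs[k.max()]*1e3).round(1) if len(k) else None,end=' | ')
E
python3 chk.py
```

```text
t 12.45 rot [-0.0035, 0.0029, -0.001] xyz [-0.0148, -0.0014, 0.0004] pos [ 0.496  -0.1637  0.0465] F [-6.16 -5.63 -0.62] q7 0.2
stick in board mm [ -66.6 -197.2] bottom 0.0148 Fboard [-5.58 -6.21]
slab y range mm -127.99999999999997 -9.49999999999987
-120.0 -1.5 | -103.0 -1.0 | -85.0 -0.5 | -68.0 -1.0 | -50.0 -1.5 | -33.0 -1.5 | -15.0 -1.5 |
```

{"api": "carry_out", "payload": {
  "plan": [
    {"rot": [0, 0, 0], "xyz": [0.003, 0, 0], "grip": 255},
    {"rot": [0, 0, 0], "xyz": [0.006, 0, 0], "grip": 255},
    {"rot": [0, 0, 0], "xyz": [0.009, 0, 0], "grip": 255},
    {"rot": [0, 0, 0], "xyz": [0.012, 0, 0], "grip": 255},
    {"rot": [0, 0, 0], "xyz": [0.015, 0, 0], "grip": 255},
    {"rot": [0, 0, 0], "xyz": [0.018, 0, 0], "grip": 255},
    {"rot": [0, 0, 0], "xyz": [0.021, 0, 0], "grip": 255},
    {"rot": [0, 0, 0], "xyz": [0.024, 0, 0], "grip": 255}
  ]
}}

```text
clock: 13.17
tool_pos: [0.4984, -0.1397, 0.0465]
eef_rot: [0.741, 0.671, -0.002, -0.0]
contact_force: [-5.7, -5.6, -0.5]
opening: 0.244
finger_force: 55.1
```

```bash
python3 chk.py
```

```text
t 13.1667 rot [-0.0036, 0.0028, -0.0009] xyz [-0.039, -0.0014, 0.0004] pos [ 0.4984 -0.1397  0.0465] F [-5.71 -5.59 -0.47] q7 0.17
stick in board mm [ -66.6 -173. ] bottom 0.0148 Fboard [-5.14 -6.12]
slab y range mm -103.49999999999996 15.000000000000153
-95.0 -1.5 | -78.0 -1.5 | -61.0 -1.0 | -43.0 -1.0 | -26.0 -1.0 | -8.0 -1.5 | 9.0 -1.5 |
```

{"api": "carry_out", "payload": {
  "plan": [
    {"rot": [0, 0, 0], "xyz": [0.003, 0, 0], "grip": 255},
    {"rot": [0, 0, 0], "xyz": [0.006, 0, 0], "grip": 255},
    {"rot": [0, 0, 0], "xyz": [0.009, 0.0001, 0], "grip": 255},
    {"rot": [0, 0, 0], "xyz": [0.012, 0.0001, 0], "grip": 255},
    {"rot": [0, 0, 0], "xyz": [0.015, 0.0002, 0], "grip": 255},
    {"rot": [0, 0, 0], "xyz": [0.018, 0.0002, 0], "grip": 255},
    {"rot": [0, 0, 0], "xyz": [0.021, 0.0002, 0], "grip": 255},
    {"rot": [0, 0, 0], "xyz": [0.024, 0.0002, 0], "grip": 255}
  ]
}}

```text
clock: 13.88
tool_pos: [0.5008, -0.1158, 0.0465]
eef_rot: [0.741, 0.671, -0.002, -0.001]
contact_force: [-6.1, -5.3, 0.5]
opening: 0.246
finger_force: 55.1
```

{"api": "carry_out", "payload": {
  "plan": [
    {"rot": [0, 0, 0], "xyz": [0.003, 0, 0], "grip": 255},
    {"rot": [0, 0, 0], "xyz": [0.006, 0, 0], "grip": 255},
    {"rot": [0, 0, 0], "xyz": [0.009, 0.0001, 0], "grip": 255},
    {"rot": [0, 0, 0], "xyz": [0.012, 0.0001, 0], "grip": 255},
    {"rot": [0, 0, 0], "xyz": [0.015, 0.0002, 0], "grip": 255},
    {"rot": [0, 0, 0], "xyz": [0.018, 0.0002, 0], "grip": 255},
    {"rot": [0, 0, 0], "xyz": [0.021, 0.0002, 0], "grip": 255},
    {"rot": [0, 0, 0], "xyz": [0.024, 0.0002, 0], "grip": 255}
  ]
}}

```text
clock: 14.55
tool_pos: [0.5031, -0.092, 0.0465]
eef_rot: [0.741, 0.671, -0.003, -0.001]
contact_force: [-6.2, -5.9, 0.2]
opening: 0.249
finger_force: 55.1
```

```bash
python3 chk.py
```

```text
t 14.55 rot [-0.0043, 0.0029, -0.0009] xyz [-0.0869, -0.0014, 0.0005] pos [ 0.5031 -0.092   0.0465] F [-6.17 -5.94  0.17] q7 0.11
stick in board mm [ -66.5 -125.1] bottom 0.0148 Fboard [-5.56 -6.52]
slab y range mm -55.49999999999991 62.50000000000019
-47.0 -1.0 | -30.0 -1.5 | -13.0 -2.0 | 5.0 -2.0 | 22.0 -1.5 | 39.0 -1.0 | 57.0 -1.0 |
```

{"api": "carry_out", "payload": {
  "plan": [
    {"rot": [0, 0, 0], "xyz": [0.003, 0, 0], "grip": 255},
    {"rot": [0, 0, 0], "xyz": [0.006, 0, 0], "grip": 255},
    {"rot": [0, 0, 0], "xyz": [0.009, 0, 0], "grip": 255},
    {"rot": [0, 0, 0], "xyz": [0.012, 0, 0], "grip": 255},
    {"rot": [0, 0, 0], "xyz": [0.015, 0.0001, 0], "grip": 255},
    {"rot": [0, 0, 0], "xyz": [0.018, 0.0001, 0], "grip": 255},
    {"rot": [0, 0, 0], "xyz": [0.021, 0.0001, 0], "grip": 255},
    {"rot": [0, 0, 0], "xyz": [0.024, 0.0001, 0], "grip": 255}
  ]
}}

```text
clock: 15.27
tool_pos: [0.5055, -0.068, 0.0464]
eef_rot: [0.741, 0.671, -0.003, -0.001]
contact_force: [-5.2, -5.6, 0.3]
opening: 0.24
finger_force: 55.1
```

{"api": "carry_out", "payload": {
  "plan": [
    {"rot": [0, 0, 0], "xyz": [0.003, 0, 0], "grip": 255},
    {"rot": [0, 0, 0], "xyz": [0.006, 0, 0], "grip": 255},
    {"rot": [0, 0, 0], "xyz": [0.009, 0, 0], "grip": 255},
    {"rot": [0, 0, 0], "xyz": [0.012, 0, 0], "grip": 255},
    {"rot": [0, 0, 0], "xyz": [0.015, 0.0001, 0], "grip": 255},
    {"rot": [0, 0, 0], "xyz": [0.018, 0.0001, 0], "grip": 255},
    {"rot": [0, 0, 0], "xyz": [0.021, 0.0001, 0], "grip": 255},
    {"rot": [0, 0, 0], "xyz": [0.024, 0.0001, 0], "grip": 255}
  ]
}}

```text
clock: 15.93
tool_pos: [0.5079, -0.0442, 0.0464]
eef_rot: [0.741, 0.671, -0.003, -0.001]
contact_force: [-6.0, -6.5, 0.5]
opening: 0.246
finger_force: 55.1
```

```bash
python3 chk.py
```

```text
t 15.9333 rot [-0.0047, 0.003, -0.0007] xyz [-0.135, -0.0014, 0.0006] pos [ 0.5079 -0.0442  0.0464] F [-6.04 -6.47  0.51] q7 0.05
stick in board mm [-66.5 -77. ] bottom 0.0147 Fboard [-5.38 -7.03]
slab y range mm 32.50000000000017 110.50000000000024
41.0 -1.5 | 51.0 -1.5 | 62.0 -1.5 | 73.0 -1.5 | 83.0 -3.5 | 94.0 None | 105.0 -1.5 |
```

{"api": "carry_out", "payload": {
  "plan": [
    {"rot": [0, 0, 0], "xyz": [0.003, 0, 0], "grip": 255},
    {"rot": [0, 0, 0], "xyz": [0.006, 0, 0], "grip": 255},
    {"rot": [0, 0, 0], "xyz": [0.009, 0, 0], "grip": 255},
    {"rot": [0, 0, 0], "xyz": [0.012, 0, 0], "grip": 255},
    {"rot": [0, 0, 0], "xyz": [0.015, 0, 0], "grip": 255},
    {"rot": [0, 0, 0], "xyz": [0.018, 0, 0], "grip": 255},
    {"rot": [0, 0, 0], "xyz": [0.02, 0, 0], "grip": 255},
    {"rot": [0, 0, 0], "xyz": [0.022, 0, 0], "grip": 255}
  ]
}}

```text
clock: 16.65
tool_pos: [0.5101, -0.0221, 0.0464]
eef_rot: [0.741, 0.671, -0.003, -0.001]
contact_force: [-5.9, -5.8, -0.3]
opening: 0.249
finger_force: 55.1
```

{"api": "carry_out", "payload": {
  "plan": [
    {"rot": [0, 0, 0], "xyz": [0.001, 0, 0], "grip": 255},
    {"rot": [0, 0, 0], "xyz": [0.002, 0, 0], "grip": 255},
    {"rot": [0, 0, 0], "xyz": [0.003, 0, 0], "grip": 255}
  ]
}}

```text
clock: 16.9
tool_pos: [0.5103, -0.0192, 0.0464]
eef_rot: [0.741, 0.671, -0.003, -0.001]
contact_force: [-5.9, -6.0, -0.8]
opening: 0.244
finger_force: 55.1
```

{"api": "carry_out", "payload": {
  "plan": [
    {"rot": [0, 0, 0], "xyz": [0.0008, 0, 0], "grip": 255},
    {"rot": [0, 0, 0], "xyz": [0.0015, 0, 0], "grip": 255},
    {"rot": [0, 0, 0], "xyz": [0.002, 0, 0], "grip": 255}
  ]
}}

```text
clock: 17.15
tool_pos: [0.5105, -0.0172, 0.0464]
eef_rot: [0.741, 0.671, -0.003, -0.001]
contact_force: [-6.2, -6.1, 0.3]
opening: 0.242
finger_force: 55.0
```

{"api": "carry_out", "payload": {
  "plan": [
    {"rot": [0, 0, 0], "xyz": [0.0005, 0, 0], "grip": 255},
    {"rot": [0, 0, 0], "xyz": [0.001, 0, 0], "grip": 255},
    {"rot": [0, 0, 0], "xyz": [0.001, 0, 0], "grip": 255}
  ]
}}

```text
clock: 17.4
tool_pos: [0.5107, -0.0161, 0.0464]
eef_rot: [0.741, 0.671, -0.003, -0.001]
contact_force: [-5.4, -5.0, -0.6]
opening: 0.244
finger_force: 55.0
```

{"api": "carry_out", "payload": {
  "plan": [
    {"rot": [0, 0, 0], "xyz": [0.0005, 0, 0], "grip": 255},
    {"rot": [0, 0, 0], "xyz": [0.001, 0, 0], "grip": 255},
    {"rot": [0, 0, 0], "xyz": [0.001, 0, 0], "grip": 255}
  ]
}}

```text
clock: 17.65
tool_pos: [0.5107, -0.0154, 0.0464]
eef_rot: [0.741, 0.671, -0.003, -0.001]
contact_force: [-6.1, -5.3, -0.1]
opening: 0.245
finger_force: 55.0
```

```bash
python3 chk.py
```

```text
t 17.65 rot [-0.0048, 0.0031, -0.0006] xyz [-0.1638, -0.0014, 0.0007] pos [ 0.5107 -0.0154  0.0464] F [-6.05 -5.26 -0.07] q7 0.02
stick in board mm [-66.5 -48.2] bottom 0.0147 Fboard [-5.51 -5.83]
slab y range mm 23.50000000000016 138.50000000000026
32.0 -1.5 | 48.0 -2.0 | 65.0 -1.5 | 82.0 -2.5 | 99.0 None | 116.0 -1.0 | 133.0 -1.0 |
```

{"api": "carry_out", "payload": {
  "plan": [
    {"rot": [0, 0, 0], "xyz": [0.0005, 0, 0], "grip": 255},
    {"rot": [0, 0, 0], "xyz": [0.001, 0, 0], "grip": 255},
    {"rot": [0, 0, 0], "xyz": [0.0015, 0, 0], "grip": 255},
    {"rot": [0, 0, 0], "xyz": [0.0015, 0, 0], "grip": 255}
  ]
}}

```text
clock: 18.03
tool_pos: [0.5105, -0.0153, 0.0465]
eef_rot: [0.742, 0.671, -0.003, -0.0]
contact_force: [-6.3, -8.3, 1.5]
opening: 0.244
finger_force: 55.0
```

{"api": "carry_out", "payload": {
  "plan": [
    {"rot": [0, 0, 0], "xyz": [0.0005, 0, 0], "grip": 255},
    {"rot": [0, 0, 0], "xyz": [0.001, 0, 0], "grip": 255},
    {"rot": [0, 0, 0], "xyz": [0.001, 0, 0], "grip": 255},
    {"rot": [0, 0, 0], "xyz": [0.001, 0, 0], "grip": 255}
  ]
}}

```text
clock: 18.37
tool_pos: [0.5104, -0.0151, 0.0465]
eef_rot: [0.742, 0.67, -0.004, -0.0]
contact_force: [-6.3, -10.0, 2.5]
opening: 0.242
finger_force: 55.0
```

The slab is home against the stop (feed force rose to 10 N with no further motion). Now I ease off gently and withdraw.

{"api": "carry_out", "payload": {
  "plan": [
    {"rot": [0, 0, 0], "xyz": [-0.0015, 0, 0], "grip": 255},
    {"rot": [0, 0, 0], "xyz": [-0.003, -0.0005, 0], "grip": 255},
    {"rot": [0, 0, 0], "xyz": [-0.004, -0.0015, 0], "grip": 255},
    {"rot": [0, 0, 0], "xyz": [-0.005, -0.0025, 0], "grip": 255},
    {"rot": [0, 0, 0], "xyz": [-0.006, -0.004, 0], "grip": 255},
    {"rot": [0, 0, 0], "xyz": [-0.008, -0.008, 0], "grip": 255},
    {"rot": [0, 0, 0], "xyz": [-0.012, -0.013, 0], "grip": 255},
    {"rot": [0, 0, 0], "xyz": [-0.018, -0.018, 0], "grip": 255}
  ]
}}

```text
clock: 19.03
tool_pos: [0.4949, -0.0262, 0.047]
eef_rot: [0.74, 0.672, 0.001, 0.001]
contact_force: [-0.9, 0.2, -1.1]
opening: 0.246
finger_force: 54.9
```

{"api": "carry_out", "payload": {
  "plan": [
    {"rot": [0, 0, 0], "xyz": [-0.03, 0, 0], "grip": 255},
    {"rot": [0, 0, 0], "xyz": [-0.05, 0, -0.01], "grip": 255},
    {"rot": [0, 0, 0], "xyz": [-0.05, 0, -0.045], "grip": 255},
    {"rot": [0, 0, 0], "xyz": [-0.05, 0, -0.085], "grip": 255},
    {"rot": [0, 0, 0], "xyz": [-0.05, 0, -0.125], "grip": 255},
    {"rot": [0, 0, 0], "xyz": [-0.05, 0, -0.165], "grip": 255},
    {"rot": [0, 0, 0], "xyz": [-0.05, 0, -0.2], "grip": 255},
    {"rot": [0, 0, 0], "xyz": [-0.05, 0, -0.21], "grip": 255}
  ]
}}

```text
clock: 19.7
tool_pos: [0.4914, -0.0776, 0.2619]
eef_rot: [0.741, 0.671, 0.003, 0.004]
contact_force: [0.4, -0.6, -0.8]
opening: 0.243
finger_force: 54.9
```

```bash
python3 chk.py; python3 -c "
from h import *
im=r.snapshot('top')
save('t5',np.clip(cv2.resize(im[180:285,240:415],None,fx=4.5,fy=4.5,interpolation=cv2.INTER_CUBIC)*1.5,0,255).astype(np.uint8))
go(.5284,.370,.25,88.6)"
```

```text
t 19.7 rot [0.0102, -0.0002, -0.0001] xyz [-0.1001, 0.0094, 0.2158] pos [ 0.4914 -0.0776  0.2619] F [ 0.43 -0.6  -0.81] q7 0.06
stick in board mm [ -79.6 -112. ] bottom 0.2302 Fboard [ 0.49 -0.56]
slab y range mm 21.500000000000156 139.00000000000026
30.0 -1.5 | 47.0 -1.5 | 64.0 -1.5 | 81.0 -1.5 | 99.0 None | 116.0 -0.5 | 133.0 -1.0 | t 19.8 rot [0.0053, 0.0053, -1.6442] xyz [0.4488, -0.0059, 0.0092] pos [ 0.4904 -0.0772  0.2592] F [ 0.01  0.13 -2.48] q7 0.06
```

View pics/t5.png

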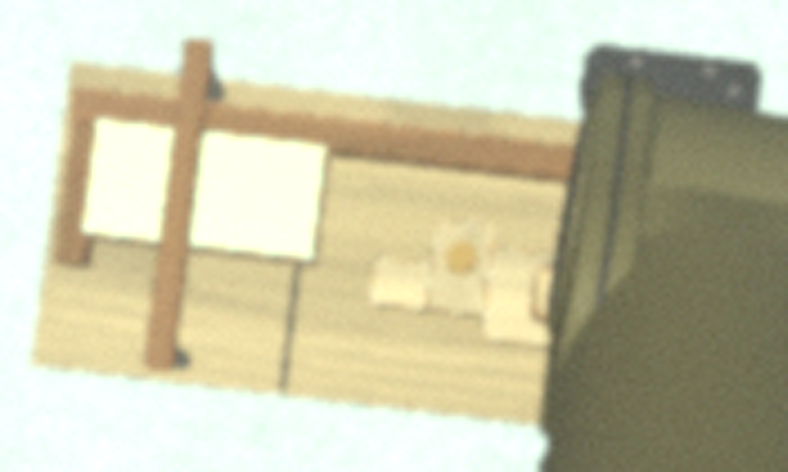

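The slab's front end is against the stop at (92,175) and its side is against the fence. Now I return the stick to the tray.

{"api": "carry_out", "payload": {
  "plan": [
    {"rot": [0, 0, -0.12], "xyz": [0.03, 0, 0], "grip": 255},
    {"rot": [0, 0, -0.24], "xyz": [0.06, 0, 0], "grip": 255},
    {"rot": [0, 0, -0.36], "xyz": [0.09, 0, 0], "grip": 255},
    {"rot": [0, 0, -0.48], "xyz": [0.12, 0, 0], "grip": 255},
    {"rot": [0, 0, -0.6], "xyz": [0.15, 0, 0], "grip": 255},
    {"rot": [0, 0, -0.72], "xyz": [0.18, 0, 0], "grip": 255},
    {"rot": [0, 0, -0.84], "xyz": [0.21, 0, 0], "grip": 255},
    {"rot": [0, 0, -0.96], "xyz": [0.24, 0, 0], "grip": 255}
  ]
}}

```text
clock: 20.47
tool_pos: [0.5111, 0.1632, 0.2547]
eef_rot: [0.344, 0.939, -0.001, -0.001]
contact_force: [0.5, -0.1, -1.8]
opening: 0.247
finger_force: 54.9
```

```bash
python3 -c "
from h import *
go(.5204,.367,.25,89)"
```

```text
t 20.4667 rot [-0.0018, -0.0028, -0.6846] xyz [0.1245, 0.1616, 0.0046] pos [0.5111 0.1632 0.2547] F [ 0.52 -0.07 -1.81] q7 0.37
```

{"api": "carry_out", "payload": {
  "plan": [
    {"rot": [0, 0, -0.12], "xyz": [0.02, 0.026, 0], "grip": 255},
    {"rot": [0, 0, -0.24], "xyz": [0.041, 0.053, 0], "grip": 255},
    {"rot": [0, 0, -0.36], "xyz": [0.062, 0.08, 0], "grip": 255},
    {"rot": [0, 0, -0.48], "xyz": [0.083, 0.107, 0], "grip": 255},
    {"rot": [0, 0, -0.6], "xyz": [0.104, 0.134, 0], "grip": 255},
    {"rot": [0, 0, -0.685], "xyz": [0.1245, 0.1615, 0.02], "grip": 255},
    {"rot": [0, 0, -0.685], "xyz": [0.1245, 0.1615, 0.06], "grip": 255},
    {"rot": [0, 0, -0.685], "xyz": [0.1245, 0.1615, 0.1], "grip": 255}
  ]
}}

```text
clock: 21.13
tool_pos: [0.5215, 0.3694, 0.1545]
eef_rot: [0.009, 1.0, 0.002, -0.0]
contact_force: [1.3, -1.7, -2.4]
opening: 0.245
finger_force: 54.9
```

{"api": "carry_out", "payload": {
  "plan": [
    {"rot": [0, 0, 0], "xyz": [0, 0, 0.03], "grip": 255},
    {"rot": [0, 0, 0], "xyz": [0, 0, 0.05], "grip": 255},
    {"rot": [0, 0, 0], "xyz": [0, 0, 0.05], "grip": 255},
    {"rot": [0, 0, 0], "xyz": [0, 0, 0.05], "grip": 255}
  ]
}}

```text
clock: 21.47
tool_pos: [0.5213, 0.3648, 0.1044]
eef_rot: [0.011, 1.0, -0.001, -0.002]
contact_force: [0.9, 0.7, -0.8]
opening: 0.244
finger_force: 54.9
```

```bash
python3 -c "
from h import *
go(.5204,.367,.0377,89)"
```

```text
t 21.4667 rot [-0.0024, -0.0041, -0.0053] xyz [0.0007, 0.0023, 0.0667] pos [0.5213 0.3648 0.1044] F [ 0.87  0.72 -0.84] q7 0.58
```

{"api": "carry_out", "payload": {
  "plan": [
    {"rot": [0, 0, 0], "xyz": [0, 0.001, 0.02], "grip": 255},
    {"rot": [0, 0, 0], "xyz": [0, 0.001, 0.04], "grip": 255},
    {"rot": [0, 0, 0], "xyz": [0, 0.001, 0.054], "grip": 255},
    {"rot": [0, 0, 0], "xyz": [0, 0.001, 0.06], "grip": 255},
    {"rot": [0, 0, 0], "xyz": [0, 0.001, 0.063], "grip": 255},
    {"rot": [0, 0, 0], "xyz": [0, 0.001, 0.065], "grip": 255},
    {"rot": [0, 0, 0], "xyz": [0, 0.001, 0.066], "grip": 255},
    {"rot": [0, 0, 0], "xyz": [0, 0.001, 0.066], "grip": 255}
  ]
}}

```text
clock: 22.13
tool_pos: [0.5232, 0.3674, 0.0415]
eef_rot: [0.011, 1.0, 0.001, 0.001]
contact_force: [0.8, 0.2, -1.9]
opening: 0.245
finger_force: 54.9
```

{"api": "carry_out", "payload": {
  "plan": [
    {"rot": [0, 0, 0], "xyz": [0, 0, 0.0005], "grip": 255},
    {"rot": [0, 0, 0], "xyz": [0, 0, 0.001], "grip": 255},
    {"rot": [0, 0, 0], "xyz": [0, 0, 0.001], "grip": 255}
  ]
}}

```text
clock: 22.38
tool_pos: [0.5229, 0.3671, 0.04]
eef_rot: [0.011, 1.0, 0.0, 0.0]
contact_force: [-0.3, -0.3, -0.5]
opening: 0.236
finger_force: 54.9
```

Still about 2 mm high; lowering until the contact force shows.

{"api": "carry_out", "payload": {
  "plan": [
    {"rot": [0, 0, 0], "xyz": [0, 0, 0.0005], "grip": 255},
    {"rot": [0, 0, 0], "xyz": [0, 0, 0.001], "grip": 255},
    {"rot": [0, 0, 0], "xyz": [0, 0, 0.0015], "grip": 255},
    {"rot": [0, 0, 0], "xyz": [0, 0, 0.0015], "grip": 255}
  ]
}}

```text
clock: 22.72
tool_pos: [0.5227, 0.367, 0.0381]
eef_rot: [0.011, 1.0, -0.0, -0.0]
contact_force: [0.1, 1.2, -1.9]
opening: 0.244
finger_force: 54.9
```

{"api": "carry_out", "payload": {
  "plan": [
    {"rot": [0, 0, 0], "xyz": [0, 0, 0.0005], "grip": 255},
    {"rot": [0, 0, 0], "xyz": [0, 0, 0.0008], "grip": 255},
    {"rot": [0, 0, 0], "xyz": [0, 0, 0.0008], "grip": 255}
  ]
}}

```text
clock: 22.97
tool_pos: [0.5228, 0.367, 0.0377]
eef_rot: [0.011, 1.0, 0.0, 0.0]
contact_force: [-0.4, -0.8, 0.5]
opening: 0.243
finger_force: 54.9
```

Contact at z = 0.0377, the same height as at the pick. Releasing slowly.

{"api": "carry_out", "payload": {
  "plan": [
    {"rot": [0, 0, 0], "xyz": [0, 0, 0], "grip": 150},
    {"rot": [0, 0, 0], "xyz": [0, 0, 0], "grip": 150},
    {"rot": [0, 0, 0], "xyz": [0, 0, 0], "grip": 60},
    {"rot": [0, 0, 0], "xyz": [0, 0, 0], "grip": 60},
    {"rot": [0, 0, 0], "xyz": [0, 0, 0], "grip": 30},
    {"rot": [0, 0, 0], "xyz": [0, 0, 0], "grip": 30},
    {"rot": [0, 0, 0], "xyz": [0, 0, 0], "grip": 30},
    {"rot": [0, 0, 0], "xyz": [0, 0, 0], "grip": 30}
  ]
}}

```text
clock: 23.63
tool_pos: [0.5227, 0.367, 0.0374]
eef_rot: [0.011, 1.0, 0.0, -0.0]
contact_force: [0.3, 1.1, -0.5]
opening: 0.827
finger_force: 0.0
```

{"api": "carry_out", "payload": {
  "plan": [
    {"rot": [0, 0, 0], "xyz": [0, 0, -0.01], "grip": 30},
    {"rot": [0, 0, 0], "xyz": [0, 0, -0.035], "grip": 30},
    {"rot": [0, 0, 0], "xyz": [0, 0, -0.07], "grip": 30},
    {"rot": [0, 0, 0], "xyz": [0, 0, -0.11], "grip": 30},
    {"rot": [0, 0, 0], "xyz": [0, 0, -0.15], "grip": 30},
    {"rot": [0, 0, 0], "xyz": [0, 0, -0.16], "grip": 30},
    {"rot": [0, 0, 0], "xyz": [0, 0, -0.16], "grip": 30}
  ]
}}

```text
clock: 24.22
tool_pos: [0.5247, 0.3687, 0.2022]
eef_rot: [0.012, 1.0, 0.003, 0.003]
contact_force: [0.3, -0.1, -0.4]
opening: 0.882
finger_force: 0.0
```

```bash
python3 -c "
from h import *
a=r.snapshot('wrist');save('w6',a)";python3 chk.py
```

```text
t 24.2667 rot [0.004, 0.0003, 1.6461] xyz [0.0182, -0.5467, 0.1518] pos [0.5234 0.3675 0.1993] F [-0.22  0.45 -0.91] q7 0.62
stick in board mm [-91.4 334.1] bottom 0.1676 Fboard [-0.26  0.43]
slab y range mm 21.500000000000156 139.00000000000026
30.0 -1.5 | 47.0 -1.5 | 64.0 -1.5 | 81.0 -1.5 | 99.0 None | 116.0 -0.5 | 133.0 -1.0 |
```

View pics/w6.png

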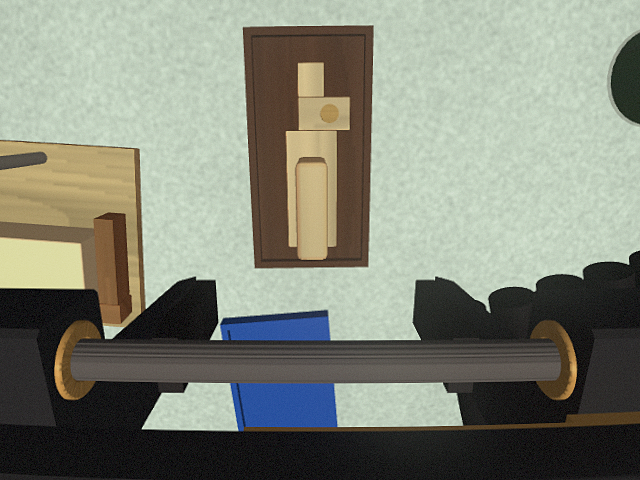

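The stick lies flat in its tray at (315,160). The slab is up against the stop; the strip at (88,265) is its front face showing above the lower stop. Handing in.

```bash
python3 -c "
from h import *
print(r.finish_job())"
```

```text
the job is handed in; nothing more can be done
None
```

I handed the job in at about 24 s of the 72 s. By camera and force readings, the slab is home against the stop and flush with the fence, and the push stick lies flat and released in its tray; no verdict was returned.

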